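# Turn a power module over and pass it under the height bridge

## Task

The power module lies face down in its cradle, bare metal side up. Turn it over so that its component side faces up, set it down lengthways, without ever dropping it, on the open end of the height gauge's raised track, in front of the bridge bar, and then push it along the track, under the bar and between the guide rails, until it is fully home against the end stop, to check that nothing on it stands too high. Leave it there, flat, components up, and do not disturb the loupe, the screwdriver or the eraser.

Things in the scene. Friction and masses are not known exactly. Their poses are not given: they have to be found in the camera images.
- module: power module, 0.14-0.26 kg: plate 116 x 60 x 8 mm (x, y, z). Origin: centre of its bare face; z: towards its component side (the plate fills z = 0-8 mm, components reach z = 28 mm, within 31 mm of the centre along x; the end flanges are plain plate). At the start z points down. Either end may lead. Good grasp: the long edges at mid-length, tool tilted up to 45 degrees about the finger line
- cradle: cradle fixed to the desk: grey end blocks on a steel plate 134 x 78 x 6 mm. Origin: centre of its underside, z up, x along the module lying in it. The module's flanges rest at z = 34 mm on blocks 41-59 mm either side of the centre along x, inside low lips (top z = 37 mm); between the blocks the module's long edges are free, 28 mm above the base plate
- rack: board rack fixed to the desk: black plastic comb 119 x 84 mm, 32 mm high, five parallel slots between upright fins with rounded tops. Origin: centre of its underside, z up; x across the slots, y along them. Optional aid: the module can stand on a short end in a slot (leaning up to about 9 degrees either way) to be grasped anew from its other side
- rack_slot (a point): centre of the floor (z = 8 mm) of the rack's middle slot; axes as the rack's. The slots are 11 mm wide, 24 mm deep, 21.5 mm apart, open at both ends
- gauge: height gauge fixed to the desk: steel base 290 x 124 x 6 mm with a raised aluminium track 36 mm wide, top at z = 30 mm, from x = -142 to +134 mm; the module overhangs it on both sides. Origin: under the track on the desk, z up; x along the track in the pushing direction. When the module is home its origin is at x = 66, y = 0, z = 30 mm
- gauge_track (a point): centre of the open end of the track, on its top (gauge x = -78 mm), where the module is set down; axes as the gauge's. From gauge x = -142 to -15 mm there is nothing beside the track but the 6 mm base, so fingers can reach down beside the module
- gauge_bar (a point): middle of the underside of the steel bridge bar (gauge x = 19 mm), 31.5 mm above the track. The bar is 12 mm deep along x, top at z = 75 mm; the studs on its posts (50 mm either side) reach z = 91 mm
- gauge_stop (a point): middle of the end stop's face (gauge x = 124 mm), 4 mm above the track. Guide rails 65 mm apart, tops at z = 36 mm, run from gauge x = 12 mm to the stop, with a flared mouth about 86 mm wide starting at x = -15 mm
- loupe: black stand loupe, 42 mm across, 40 mm high, loose bystander; origin at the centre of its underside
- driver: precision screwdriver with an orange handle, 14 x 150 x 16 mm, loose bystander; origin under its middle
- eraser: eraser in a sleeve, 23 x 50 x 12 mm, loose bystander; origin under its middle
Not all that is in view belongs to the job. What is shaped like the module but orange is not meant.

How it is judged:
On the way:
1. the module lies component side up along the open end of the track, in front of the bridge bar (x of module in the frame of gauge between -0.125 and -0.045 m and y of module in the frame of gauge between -0.02 and 0.02 m and z of module in the frame of gauge between 0.025 and 0.036 m and angle between module's own z axis and vertical below 0.12 rad and angle between the x axis of module and the x axis of gauge, either way round below 0.25 rad), for 0.2 s.
At the end, for the whole second after the job is handed in: The module lies on the gauge's track beyond the bridge bar with its component side up, within 5 mm of home against the end stop, between the guide rails (6 mm of the centre line), flat within 0.08 rad and along the track within 0.1 rad, its underside within 4 mm of the track's height, at rest (x of module in the frame of gauge between 0.061 and 0.071 m and y of module in the frame of gauge between -0.006 and 0.006 m and z of module in the frame of gauge between 0.026 and 0.034 m and angle between module's own z axis and vertical below 0.08 rad and angle between the x axis of module and the x axis of gauge, either way round below 0.1 rad and linear speed of module below 0.02 m/s); the robot touches nothing.
It fails at once if a loose bystander (loupe, screwdriver or eraser) is moved by more than 30 mm (distance of any of loupe, driver, eraser from where it was at the start of the episode above 0.03 m).
It fails at once if the module is dropped or tossed: it moves faster than 0.6 m/s (a free fall of about 2 cm) without being held (linear speed of module above 0.6 m/s and contact force between the fingers and module below 0.1 N).
It also fails if it takes over 64 s, if anything falls off the work surface, if the arm or the gripper's body presses on something with over 40 N, if the wrist force passes 120 N, or if a joint passes its speed limit or range.

## Robot

A 6-joint arm with a two-finger parallel gripper is mounted at the origin on a cart in front of the work surface, level with it; the furniture and walls round the work are solid. World frame = base frame: x ahead of the robot, y to its left, z up, the work surface at z = 0. Lengths are in m, angles in rad, forces in N, time in s.
With the tool pointing down it reaches from about 0.375 to 0.9 m from the base axis. Payload 3.1 kg.
Tool frame: the origin (TCP) lies at the centre of the arm's flange, where the gripper is bolted on; the fingertips stand 182 mm ahead of it and the grasp point (between the pads) lies 164 mm ahead of it (tcp_to_tips is the distance from the TCP to the fingertips, in m); z points along the fingers, y is the line along which they close (so a half turn about z gives the same grasp; the last joint's range is limited). The gripper opens to 87 mm and grips with 3 to 60 N. Pads are 19 mm wide; open, the fingers measure 117 mm over their backs; the gripper's body (75 mm by 190 mm) begins 51 mm behind the grasp point.
Start: joints at [0.976, 0.527, 1.433, -0, 1.181, -0.178], TCP at [0.253, 0.571, 0.405] pointing down, gripper open.
Joint ranges: [-3.08, 3.08], [-0.75, 2.2], [0.22, 2.44], [-1.43, 4.57], [0, 2.65], [-2.85, 2.85]. Speed limits (rad/s): [2.79, 2.79, 3.14, 3.14, 3.14, 3.14].

## Interface

Orientations are given as a unit quaternion [x, y, z, w].
In Python, from plant import movep, move_linear, set_joints, open_gripper, grasp, wait, solve_ik, observe, read_camera, calibration, PlanningError, close_job, tcp_to_tips gives the robot as it stands. The module is installed in compiled form; this text tells all that it offers. Calls block until the motion is done:
- movep(position, orientation): joint-space move of the TCP to a pose.
- move_linear(position, rate=0.15, orientation=None, stop_force=None): straight line of the TCP; orientation=None keeps the orientation; rate is the mean speed in m/s. With stop_force (N) it stops when the force on the tool has changed by that much, and returns True; else False.
- set_joints(angles): joint-space move.
- open_gripper() and grasp(grip_force=None): open the fingers fully, or close them until they stop; grip_force is the grip in N (None keeps the last).
- wait(seconds).
- solve_ik(position, orientation): joint angles nearest the present ones, or None.
- observe(): the state.
- read_camera(name): name is "side" or "top" or "wrist"; returns (picture, depth): 384x512x3 uint8, red, green, blue; 384x512 float32, m along the optical axis (not along the pixel's ray), 0 where there is no reading.
- calibration(name): a dict with "fx", "fy", "cx", "cy" (pixels), "world_to_cam" (4x4, takes a point from world to camera coordinates). Camera axes: x right, y up, looking along -z (the intrinsics and any distortion apply to the point x, -y, -z); pixel columns grow to the right and rows downward; lengths in m; the calibration is good to about 2 mm. The wrist camera is an equidistant fisheye: a pixel r from the principal point sees the ray r / f radians off the axis. A picture is of the moment at which its call begins: read the wrist's pose just before it. calibration takes no time and is no camera call; for the wrist camera it gives the pose at the moment of the call.
A pose or a line that the arm cannot do raises PlanningError and nothing moves.
- close_job(): hands the job in; it is judged then, once.
The state is a dict: "time": time; "joint_pos": joint angles; "qvel": joint speeds; "tau": joint torques, N m; "tool_pos": TCP position; "tcp_rot": TCP orientation; "contact_force": force on the tool from outside, world axes, zero at the start; "moment": the same for the moment, N m; "grip_width": finger opening in m; "grip_force": force on a finger pad.
Only numpy, scipy, OpenCV 4.12 (cv2) and the standard library are available. Lean on these libraries where they do the work, as an engineer would, in place of code of your own. Each camera call takes 0.05 s, during which the arm holds its last target. There are 200 camera calls.

## Working session

There is one attempt and no reset: what is moved stays moved. The work goes in short steps, each a Python script; the robot and the scene stay as the last script left them, time stands still between calls to the robot, and variables do not carry over. Pictures are saved under pics/ and viewed, at most 11 in all, crops included, and the job is handed in when it is done.

```bash
mkdir -p pics; ls; python3 - <<'E'
from plant import *
import cv2,numpy as np
for n in("top","side"):
    p,d=read_camera(n);np.savez(f"{n}0.npz",p=p,d=d);cv2.imwrite(f"pics/{n}0.png",cv2.resize(p[...,::-1],(800,600)))
    c=calibration(n);print(n,{k:(np.round(v,3).tolist()) for k,v in c.items()})
print(observe(),tcp_to_tips)
E
```

```text
pics
top {'fx': 418.253, 'fy': 418.253, 'cx': 253.622, 'cy': 186.942, 'world_to_cam': [[0.005, -1.0, 0.002, -0.157], [0.989, 0.005, 0.145, -0.582], [-0.145, 0.001, 0.989, -1.079], [0.0, 0.0, 0.0, 1.0]]}
side {'fx': 347.182, 'fy': 347.182, 'cx': 255.192, 'cy': 190.516, 'world_to_cam': [[0.852, -0.523, 0.025, -0.557], [0.217, 0.396, 0.892, -0.142], [-0.477, -0.754, 0.451, -0.991], [0.0, 0.0, 0.0, 1.0]]}
{'time': 0.1, 'joint_pos': array([ 9.75522995e-01,  5.28391098e-01,  1.43378123e+00, -4.96321739e-05,
        1.18140449e+00, -1.78558545e-01]), 'qvel': array([-6.93084471e-05, -3.08197543e-03, -1.63970268e-03, -8.62108435e-04,
       -1.07650236e-03, -4.11559437e-04]), 'tau': array([ 3.77465749e-04, -4.40986240e+01, -1.77151698e+01,  6.35508145e-02,
        5.33925625e-02, -5.60200419e-05]), 'tool_pos': array([0.25280875, 0.57124798, 0.40385589]), 'tcp_rot': array([ 2.06843758e-01,  9.78373484e-01, -9.27404059e-04, -3.53093905e-04]), 'contact_force': array([-0.21383483, -0.24487277, -0.06705749]), 'moment': array([ 0.01842143, -0.0086785 , -0.02258677]), 'grip_force': 0.0, 'grip_width': 0.08703770438228656} 0.1822
```

View pics/top0.png

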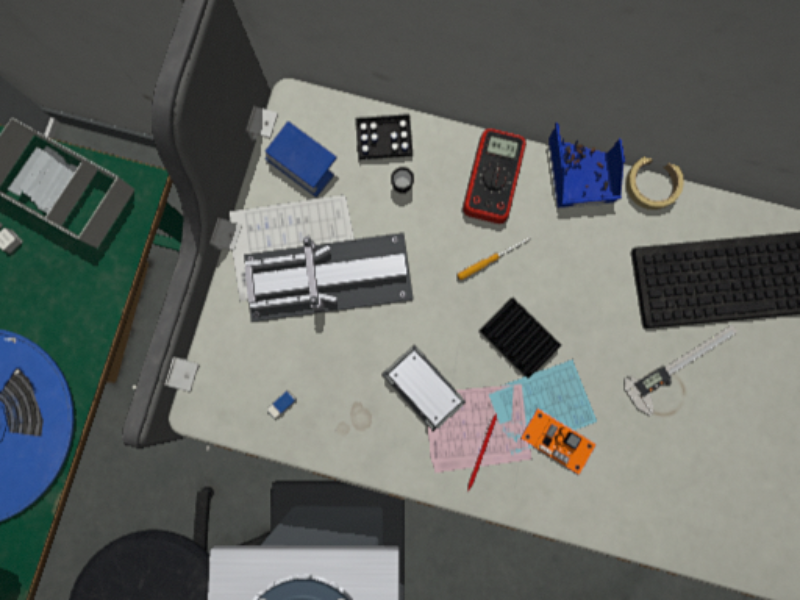

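View pics/side0.png

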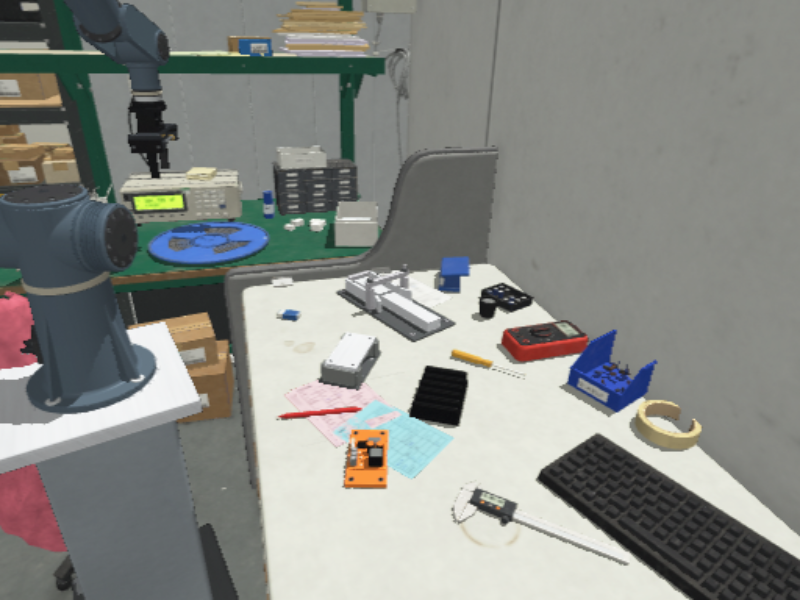

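The top view (at 800 px) shows:
- the bare-metal module in its grey cradle at (424,387)
- the rack at (520,337)
- the gauge at (328,277), with its stop at the left, so pushing goes left
- the loupe at (402,180), the driver at (490,262) and the eraser at (282,404)

Two things are shaped like the module: silver at (424,387) and orange at (560,440). The silver one fits, because it is bare side up in the cradle.

```bash
cat > h.py <<'E'
import numpy as np,cv2
from plant import *
def world(n,d,c=None):
    c=c or calibration(n);v,u=np.mgrid[:384,:512]
    P=np.stack([(u-c["cx"])/c["fx"]*d,-(v-c["cy"])/c["fy"]*d,-d],-1)
    T=np.linalg.inv(c["world_to_cam"]);return P@T[:3,:3].T+T[:3,3]
def ray(n,uv,z,c=None):
    c=c or calibration(n);T=np.linalg.inv(c["world_to_cam"]);uv=np.atleast_2d(uv).astype(float)
    x=(uv[:,0]-c["cx"])/c["fx"];y=(uv[:,1]-c["cy"])/c["fy"]
    D=np.stack([x,-y,-np.ones_like(x)],-1)@T[:3,:3].T;o=T[:3,3]
    return o+D*((z-o[2])/D[:,2])[:,None]
def rect(P):
    (c,s,a)=cv2.minAreaRect((P[:,:2]*1000).astype(np.float32))
    if s[0]<s[1]: s=s[::-1];a+=90
    return np.round(c,1),np.round(s,1),round(a%180,2)
E
python3 - <<'E'
from h import *
f=np.load("top0.npz");p,d=f["p"],f["d"];W=world("top",d);np.save("W.npy",W)
k=512/800
hsv=cv2.cvtColor(p,cv2.COLOR_RGB2HSV)
def roi(x0,y0,x1,y1):
    m=np.zeros((384,512),bool);m[int(y0*k):int(y1*k),int(x0*k):int(x1*k)]=1;return m
desk=W[roi(345,320,380,370)];print("desk z",np.median(desk[:,2]),desk[:,2].std())
R=roi(375,335,475,440)
for lo,hi in((.039,.046),(.0445,.05)): 
    m=R&(W[...,2]>lo)&(W[...,2]<hi);print("mod",m.sum(),W[m][:,2].mean() if m.any() else 0,rect(W[m]) if m.sum()>5 else 0)
m=(R&(hsv[...,1]<40)&(hsv[...,2]>185)).astype(np.uint8)
m=cv2.morphologyEx(m,cv2.MORPH_OPEN,np.ones((3,3)))
print([int(x) for x in np.percentile(hsv[R][:,2],[5,25,50,75,95])])
print("modz hist",np.histogram(W[R][:,2],np.arange(-.005,.06,.005)))
R=roi(475,290,565,380);m=R&(W[...,2]>.02)&(hsv[...,2]<80);print("rack",m.sum(),np.percentile(W[m][:,2],[50,95]),rect(W[m]))
m=R&(hsv[...,2]<70);
c=max(cv2.findContours(m.astype(np.uint8),0,2)[0],key=cv2.contourArea)[:,0];print("rack ray z.03",rect(ray("top",c,.030)))
R=roi(235,225,420,330)
m=R&(W[...,2]>.026)&(W[...,2]<.034)&(hsv[...,2]>150);print("track",m.sum(),rect(W[m]),W[m][:,2].mean())
m=R&(W[...,2]>.002)&(W[...,2]<.010)&(hsv[...,2]<110);print("base",m.sum(),rect(W[m]))
o=np.hstack([cv2.resize(p[y0:y0+96,x0:x0+128,::-1],(800,600),interpolation=cv2.INTER_CUBIC)[:,:] for x0,y0 in((222,200),)])
cv2.imwrite("pics/c1.png",o)
cv2.imwrite("pics/c2.png",cv2.resize(p[140:215,145:273,::-1],(800,469),interpolation=cv2.INTER_CUBIC))
E
```

```text
desk z -0.0011362284754787844 0.06009086396993243
mod 852 0.04164451876087687 (array([ 424.1, -201.3]), array([126.5,  68.7]), 41.6)
mod 62 0.045377463794673945 (array([ 421.6, -201.9]), array([104.5,  55.5]), 45.29)
[85, 168, 172, 189, 216]
modz hist (array([1615, 1256,  139,    8,    8,    4,   12,   46,  398,  676,   40,
          0]), array([-0.005,  0.   ,  0.005,  0.01 ,  0.015,  0.02 ,  0.025,  0.03 ,
        0.035,  0.04 ,  0.045,  0.05 ,  0.055]))
rack 685 [0.02988557 0.03393372] (array([ 453.7, -297. ]), array([270.7, 122.5]), 127.61)
rack ray z.03 (array([ 506.1, -367. ]), array([116.5,  83.1]), 44.68)
track 1192 (array([618. , -31.9]), array([274.5,  94.8]), 98.33) 0.029595711283706392
base 2127 (array([615.4, -19.9]), array([322.8, 172.7]), 87.62)
```

View pics/c1.png

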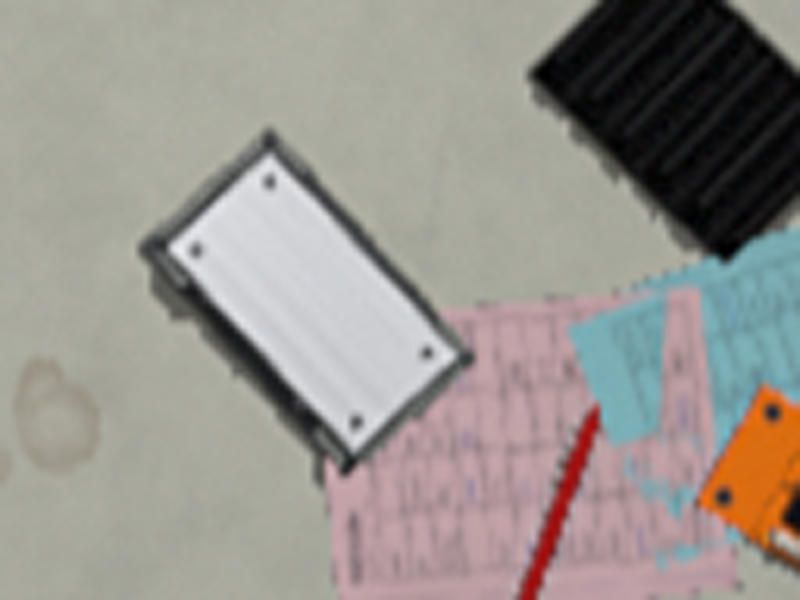

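View pics/c2.png

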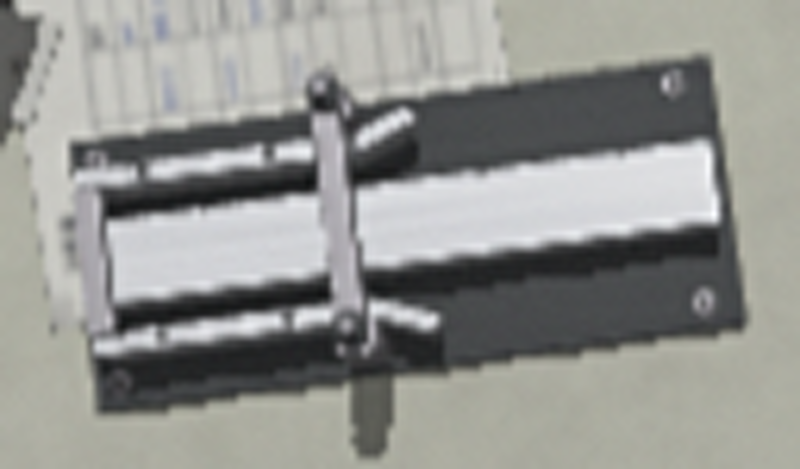

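The c1 crop confirms a silver plate with four holes, bare side up, corners at (268,150), (170,247), (465,357) and (350,460). The rack slots run across the module's long axis. In c2 the stop is at left (95,255), the bar at (335,205) and the open track end at right (715,185). Next I'll fit precise shapes and take wrist views over the rack/module and the gauge.

```bash
cat >> h.py <<'E'
from scipy.spatial.transform import Rotation as Ro
def wray(uv,z,c):
    T=np.linalg.inv(c["world_to_cam"]);uv=np.atleast_2d(uv).astype(float)
    x=uv[:,0]-c["cx"];y=uv[:,1]-c["cy"];r=np.hypot(x,y)+1e-9;th=r/c["fx"]
    D=np.stack([np.sin(th)*x/r,-np.sin(th)*y/r,-np.cos(th)],-1)@T[:3,:3].T;o=T[:3,3]
    return o+D*((z-o[2])/D[:,2])[:,None]
def big(m,n=0):
    c=sorted(cv2.findContours(m.astype(np.uint8),cv2.RETR_EXTERNAL,cv2.CHAIN_APPROX_NONE)[0],key=cv2.contourArea)[-1-n];return c[:,0]
def pose(yaw,tilt,gp,az=None):
    """tool with finger line y at world yaw, grasp point gp; body leaning by tilt towards direction perp (yaw-90deg for +tilt)"""
    fy=np.array([np.cos(yaw),np.sin(yaw),0]);h=np.array([np.sin(yaw),-np.cos(yaw),0])
    z=-(np.cos(tilt)*np.array([0,0,1])+np.sin(tilt)*h);x=np.cross(fy,z)
    R=np.stack([x,fy,z],1);return np.asarray(gp)-.164*z,Ro.from_matrix(R).as_quat()
E
cat > m1.py <<'E'
from h import *
f=np.load("top0.npz");p=f["p"];g=cv2.cvtColor(p,cv2.COLOR_RGB2HSV);k=.64
def roi(x0,y0,x1,y1):
    m=np.zeros((384,512),bool);m[int(y0*k):int(y1*k),int(x0*k):int(x1*k)]=1;return m
m=roi(375,335,470,435)&(g[...,1]<30)&(g[...,2]>185)
print("mod",rect(ray("top",big(m),.042)))
m=roi(235,225,420,330)&(g[...,2]<105)
m=cv2.morphologyEx(m.astype(np.uint8),cv2.MORPH_CLOSE,np.ones((15,15)))
print("base",rect(ray("top",big(m),.006)))
m=roi(322,225,420,330)&(g[...,2]>190)&(g[...,1]<30)
print("track",rect(ray("top",big(m),.030)))
E
python3 m1.py; python3 - <<'E'
from h import *
for i,(q,y) in enumerate([((.42,-.28,.40),-.8),((.58,.0,.40),0)]):
    q=np.array(q);s=None
    for yy in (y,y+np.pi/2,y-np.pi/2,y+np.pi):
        P,Q=pose(yy,0,q-[0,0,.164])
        try: movep(P,Q);break
        except PlanningError as e: print(e)
    c=calibration("wrist");p,d=read_camera("wrist");np.savez(f"w{i}.npz",p=p,d=d,**c)
    print(observe()["tool_pos"],c["fx"],observe()["time"]);
    cv2.imwrite(f"pics/w{i}.png",p[...,::-1])
E
```

```text
mod (array([ 421.8, -201.6]), array([113.4,  57.8]), 43.09)
base (array([606.6, -33.2]), array([287.8, 162.5]), 98.07)
track (array([625.8, -94.9]), array([146.7,  34.1]), 98.53)
[ 0.4203562  -0.27946354  0.40000186] 297.3186396354542 3.1917
[ 0.57983631 -0.0012349   0.3999884 ] 297.3186396354542 4.4667
```

```bash
python3 -c "
import cv2,numpy as np
a=[cv2.imread(f'pics/w{i}.png') for i in(0,1)]
cv2.imwrite('pics/w.png',cv2.resize(np.vstack(a),(600,900))[:, :] if 0 else cv2.resize(np.hstack(a),(800,300)))"
```

```text
(no output)
```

View pics/w.png

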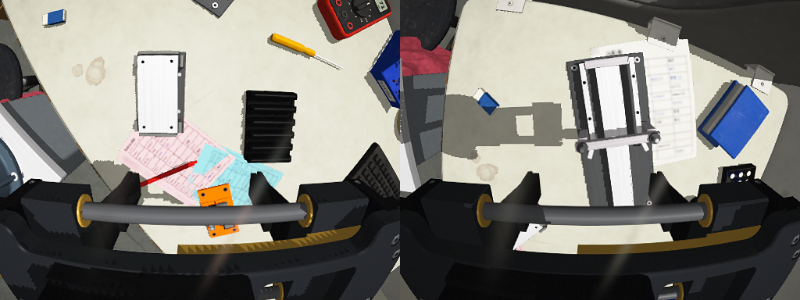

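The wrist view shows the module at about (205,120) and the rack at about (343,161) in full-size pixels of w0, and the gauge at about (266,170) in w1. I'll fit these.

```bash
cat > m2.py <<'E'
from h import *
def ld(n):
    f=np.load(n);return f["p"],cv2.cvtColor(f["p"],cv2.COLOR_RGB2HSV),f
def roi(x0,y0,x1,y1):
    m=np.zeros((384,512),bool);m[y0:y1,x0:x1]=1;return m
p,g,c=ld("w0.npz")
m=roi(170,60,240,176)&(g[...,1]<30)&(g[...,2]>200)
print("mod",rect(wray(big(m),.042,c)))
m=roi(305,105,378,212)&(g[...,2]<75); print("rack top",rect(wray(big(m),.030,c)))
# slot/fin profile: sample along rack x through centre at z=.032 
from scipy.ndimage import map_coordinates
def proj(P,c):
    q=(np.c_[P,np.ones(len(P))]@np.asarray(c["world_to_cam"]).T)[:,:3];x,y,z=q[:,0],-q[:,1],-q[:,2]
    r=np.hypot(x,y);th=np.arctan2(r,z);return np.stack([c["cx"]+c["fx"]*th*x/r,c["cy"]+c["fy"]*th*y/r],-1)
cen=rect(wray(big(m),.030,c));a=np.radians(cen[2]);cc=np.r_[cen[0]/1000,.032]
ux=np.array([np.cos(a),np.sin(a),0]);uy=np.array([-ux[1],ux[0],0])
s=np.arange(-.07,.0701,.002);I=0
gr=cv2.cvtColor(p,cv2.COLOR_RGB2GRAY).astype(float)
for t in np.arange(-.03,.031,.004):
    uv=proj(cc+s[:,None]*ux+t*uy,c);I=I+map_coordinates(gr,[uv[:,1],uv[:,0]],order=1)/16
print(dict(zip((s*1000).round().astype(int).tolist(),I.round().astype(int).tolist())))
p,g,c=ld("w1.npz")
m=roi(205,50,330,262)&(g[...,2]>200)&(g[...,1]<30)
ys=(big(m))
n=cv2.connectedComponentsWithStats(m.astype(np.uint8))
for i in np.argsort(-n[2][1:,4])[:5]+1:
    mm=n[1]==i; print("track comp",n[2][i],rect(wray(big(mm),.030,c)))
m=(roi(205,60,330,262)&(g[...,2]<110))
E
python3 m2.py; python3 -c "
import cv2;a=cv2.imread('pics/w0.png')[95:220,295:385];b=cv2.imread('pics/w1.png')[60:262,200:330]
import numpy as np
cv2.imwrite('pics/z.png',np.hstack([cv2.resize(a,(430,600),interpolation=2),cv2.resize(b,(370,600),interpolation=2)]))"
```

```text
mod (array([ 417.7, -206.4]), array([127.4,  69.5]), 38.05)
rack top (array([ 505.7, -365.9]), array([118.8,  85.5]), 44.86)
{-70: 217, -68: 218, -66: 219, -64: 221, -62: 224, -60: 218, -58: 62, -56: 27, -54: 51, -52: 35, -50: 26, -48: 24, -46: 23, -44: 22, -42: 24, -40: 27, -38: 23, -36: 23, -34: 30, -32: 49, -30: 23, -28: 20, -26: 18, -24: 18, -22: 20, -20: 24, -18: 21, -16: 17, -14: 18, -12: 39, -10: 37, -8: 17, -6: 14, -4: 12, -2: 15, 0: 21, 2: 18, 4: 10, 6: 12, 8: 16, 10: 45, 12: 22, 14: 13, 16: 9, 18: 11, 20: 21, 22: 19, 24: 10, 26: 9, 28: 12, 30: 22, 32: 42, 34: 14, 36: 10, 38: 11, 40: 23, 42: 22, 44: 11, 46: 10, 48: 10, 50: 12, 52: 35, 54: 31, 56: 12, 58: 6, 60: 177, 62: 232, 64: 229, 66: 229, 68: 229, 70: 229}
track comp [ 205   50  125  118 5037] (array([602.2,  65.5]), array([150.7, 143. ]), 0.93)
track comp [ 237   72   72   95 3496] (array([612.9,  52.5]), array([109. ,  81.3]), 98.19)
track comp [ 239  173   80   89 2849] (array([622.7, -79.8]), array([124. ,  99.4]), 98.18)
track comp [ 205  177   37   85 2365] (array([542.2, -77.8]), array([120.7,  50. ]), 90.93)
track comp [229  81  20  91 566] (array([567.8,  44. ]), array([108.9,   8.2]), 98.01)
```

View pics/z.png

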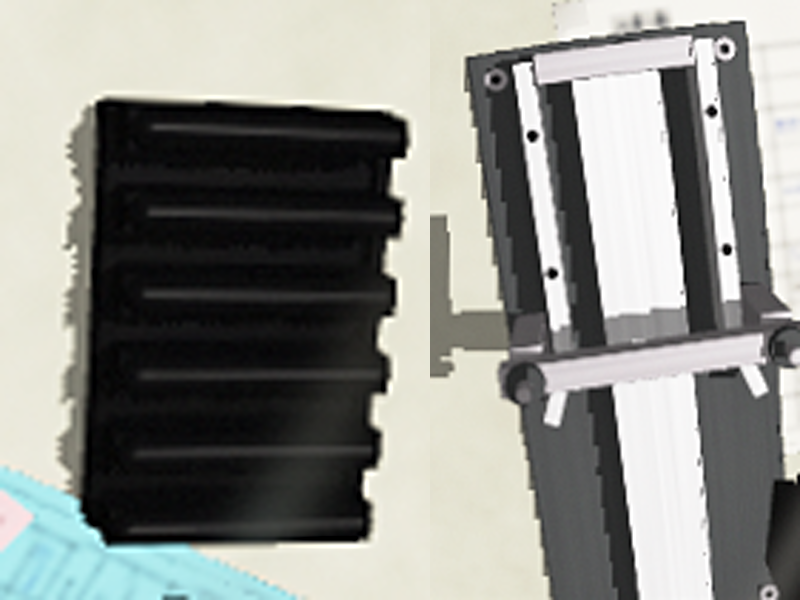

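```bash
cat > m3.py <<'E'
from h import *
from m2 import ld,roi
p,g,c=ld("w0.npz")
for th in(215,225,235):
    m=roi(170,60,240,176)&(g[...,1]<30)&(g[...,2]>th);m=cv2.morphologyEx(m.astype(np.uint8),2,np.ones((5,5)))
    print("mod",th,rect(wray(big(m),.042,c)))
p,g,c=ld("w1.npz");v=g[...,2]
def edges(get,img,rows,col0,z):
    E=[]
    for r in rows:
        x=col0(r);row=img[r].astype(int);l=x
        while row[l]>190:l-=1
        R=x
        while row[R]>190:R+=1
        sub=lambda a,b:a+(190-row[a])/(row[b]-row[a])*(b-a)
        E.append((get([sub(l,l+1),r],z)[0],get([sub(R,R-1),r],z)[0]))
    return np.array(E)
E1=edges(lambda u,z:wray(u,z,c),v,range(90,155,3),lambda r:int(255+(r-84)*.15),.030)
E2=edges(lambda u,z:wray(u,z,c),v,range(195,255,3),lambda r:int(268+(r-190)*.2),.030)
E=np.vstack([E1,E2]);w=np.linalg.norm(E[:,0]-E[:,1],axis=1)*1000;print("w",w.round(1))
ok=abs(w-np.median(w))<3;mid=E.mean(1)[ok]
k=np.polyfit(mid[:,1],mid[:,0],1);print("wrist centreline x=%.4f y + %.4f, angle %.2f"%(k[0],k[1],90-np.degrees(np.arctan(k[0]))),"resid",np.std(mid[:,0]-np.polyval(k,mid[:,1])))
a=np.arctan2(1,k[0]);ux=np.array([np.cos(a),np.sin(a)])
# along-track profile: top of the picture, z=.030 / base edges
f=np.load("top0.npz");gt=cv2.cvtColor(f["p"],cv2.COLOR_RGB2HSV)[...,2]
Et=[];
for u in range(205,255,2):
    col=gt[:,u].astype(int);y=int(186-(u-163)*.1-8+0);y=174-int((u-205)*.1)
    l=y
    while col[l]>180:l-=1
    R=y
    while col[R]>180:R+=1
    Et.append((ray("top",[u,l+(180-col[l])/(col[l+1]-col[l])],.03)[0],ray("top",[u,R-1+(180-col[R-1])/(col[R]-col[R-1])],.03)[0]))
Et=np.array(Et);w=np.linalg.norm(Et[:,0]-Et[:,1],axis=1)*1000;print("top w",w.round(1));mt=Et.mean(1)[abs(w-np.median(w))<3]
kt=np.polyfit(mt[:,1],mt[:,0],1);print("top centreline",kt,90-np.degrees(np.arctan(kt[0])))
# stop: wrist row profile along the track line, start from mid of track going up
from m2 import proj
def prof(s,z):
    o=np.array([np.polyval(k,0),0]);P=np.c_[o+s[:,None]*ux,np.full(len(s),z)]
    uv=proj(P,c);return [int(v[int(round(b)),int(round(a_))]) for a_,b in uv]
s=np.arange(.07,.13,.002);print("stop prof z.045",list(zip((s*1000).round().astype(int).tolist(),prof(s,.030))))
# open end in the top view
for s in np.arange(-.185,-.15,.003):
    P=np.r_[np.array([np.polyval(kt,0),0])+s*ux,.03];C=calibration("top");q=(np.array(C["world_to_cam"])@np.r_[P,1])[:3]
    print(round(s,3),gt[int(round(C["cy"]-C["fy"]*q[1]/-q[2])),int(round(C["cx"]+C["fx"]*q[0]/-q[2]))],end="; ")
E
python3 m3.py | grep -v "track comp\|^{"
```

```text
mod (array([ 417.7, -206.4]), array([127.4,  69.5]), 38.05)
rack top (array([ 505.7, -365.9]), array([118.8,  85.5]), 44.86)
mod 215 (array([ 414.7, -201.8]), array([122.8,  68.2]), 42.79)
mod 225 (array([ 420.7, -202.7]), array([115. ,  58.6]), 42.83)
mod 235 (array([ 420.9, -202.4]), array([114.4,  58.6]), 42.93)
w [35.4 35.2 35.8 35.2 35.5 36.3 35.6 35.9 35.9 35.8 35.3 36.  35.8 35.2
 34.4 35.3 35.5 35.8 35.4 35.5 35.6 35.6 35.4 36.1 35.2 35.  36.2 35.6
 35.8 33.6 36.  35.8 34.  36.4 35.4 35.6 36.  35.5 35.9 33.1 35.4 35.2]
wrist centreline x=-0.1406 y + 0.6108, angle 98.01 resid 0.00027870900023807045
top w [33.2 35.6 33.7 32.8 35.4 35.2 33.4 33.9 33.3 33.9 33.4 33.9 36.  34.3
 33.3 34.5 35.9 34.  33.5 34.3 35.3 33.9 34.3 36.3 34.7]
top centreline [-0.14121275  0.61181536] 98.0377487720194
stop prof z.045 [(70, 249), (72, 249), (74, 249), (76, 248), (78, 248), (80, 249), (82, 250), (84, 249), (86, 249), (88, 250), (90, 249), (92, 250), (94, 227), (96, 231), (98, 228), (100, 228), (102, 230), (104, 228), (106, 224), (108, 88), (110, 71), (112, 243), (114, 245), (116, 243), (118, 243), (120, 246), (122, 245), (124, 245), (126, 212), (128, 226)]
-0.185 174; -0.182 175; -0.179 172; -0.176 128; -0.173 73; -0.17 125; -0.167 231; -0.164 226; -0.161 225; -0.158 224; -0.155 224; -0.152 224;
```

Top and wrist views agree within 1 mm:
- **Module:** (421.2, -202.1) mm, yaw 43°
- **Rack:** (505.9, -366.3) mm, yaw 44.8°
- **Gauge:** centreline x = 0.611 - 0.1406y, yaw 98.0°, origin about (0.615, -0.029)

Sizes match those given. Next is an IK check of the flip plan.

```bash
cat >> h.py <<'E'
D=np.radians
M=np.array([.4212,-.2021]);MY=43.0
K=np.array([.5059,-.3663]);KY=44.8
GA=D(98.0);GX=np.array([np.cos(GA),np.sin(GA)]);GO=np.array([.6153,-.0287])
def gp(x,z): return np.r_[GO+x*GX,z]
E
python3 - <<'E'
from h import *
for flip in(0,1):
  for e in (0,180):
    for t1,t2 in((45,45),(40,50),(30,60),(35,45)):
      # grasp tilt +t1 lean e ; rack tilt t1-90
      L=[]
      def chk(n,yaw,t,g):
        P,Q=pose(D(yaw+180*flip),D(-t if flip else t),g);s=solve_ik(P,Q);L.append((n,None if s is None else np.round(s,1).tolist()))
      y1=MY+e+90;yk=KY+e+90;yg=98+180-180+90 if 1 else 0
      chk("g1",y1,t1,np.r_[M,.038]);chk("g1up",y1,t1,np.r_[M,.16])
      chk("kup",yk,t1-90,np.r_[K,.13]);chk("k",yk,t1-90,np.r_[K,.066])
      chk("k2",yk,t2,np.r_[K,.066]);chk("k2up",yk,t2,np.r_[K,.14]);chk("k2flip",yk,t2-90,np.r_[K,.2])
      chk("gaup",98+90,t2-90,gp(-.078,.08));chk("ga",98+90,t2-90,gp(-.078,.034));chk("ga2",98+90,t2-90,gp(-.035,.034))
      print(flip,e,t1,t2,[n for n,s in L if s is None])
      if all(s for n,s in L): [print("   ",*x) for x in L]
for y in(8,98,188,278):
  P,Q=pose(D(y),0,gp(-.1,.05));print(y,solve_ik(P,Q))
E
```

```text
0 0 45 45 []
    g1 [-0.3, 0.9, 1.7, -0.8, 1.1, -2.1]
    g1up [-0.3, 0.7, 1.7, -0.7, 1.3, -2.2]
    kup [-1.1, 0.8, 1.6, 0.8, 1.2, 2.4]
    k [-1.1, 0.9, 1.6, 0.8, 1.2, 2.3]
    k2 [-0.5, 0.9, 1.4, -0.8, 1.2, -2.4]
    k2up [-0.5, 0.8, 1.4, -0.8, 1.3, -2.5]
    k2flip [-1.1, 0.7, 1.5, 0.8, 1.3, 2.5]
    gaup [-0.6, 1.0, 1.3, 0.6, 1.5, 2.2]
    ga [-0.6, 1.0, 1.3, 0.6, 1.4, 2.2]
    ga2 [-0.5, 1.0, 1.4, 0.6, 1.4, 2.2]
0 0 40 50 []
    g1 [-0.3, 0.9, 1.7, -0.7, 1.0, -2.1]
    g1up [-0.3, 0.7, 1.7, -0.6, 1.2, -2.3]
    kup [-1.2, 0.8, 1.6, 0.8, 1.3, 2.3]
    k [-1.2, 0.9, 1.6, 0.9, 1.2, 2.2]
    k2 [-0.5, 1.0, 1.4, -0.9, 1.3, -2.4]
    k2up [-0.5, 0.9, 1.4, -0.8, 1.4, -2.4]
    k2flip [-1.1, 0.7, 1.5, 0.7, 1.3, 2.5]
    gaup [-0.6, 0.9, 1.3, 0.5, 1.4, 2.2]
    ga [-0.6, 1.0, 1.3, 0.5, 1.4, 2.2]
    ga2 [-0.5, 1.0, 1.4, 0.6, 1.3, 2.2]
0 0 30 60 []
    g1 [-0.4, 0.8, 1.8, -0.6, 0.9, -2.2]
    g1up [-0.4, 0.6, 1.8, -0.5, 1.1, -2.4]
    kup [-1.2, 0.9, 1.5, 0.9, 1.4, 2.2]
    k [-1.2, 1.0, 1.5, 0.9, 1.4, 2.1]
    k2 [-0.4, 1.0, 1.3, -1.0, 1.4, -2.3]
    k2up [-0.4, 0.9, 1.3, -1.0, 1.5, -2.
[... 5384 characters left out ...]
.4]
    k [-0.4, 1.0, 1.3, -0.9, 1.4, -2.3]
    k2 [-1.1, 0.9, 1.6, 0.8, 1.2, 2.3]
    k2up [-1.1, 0.8, 1.6, 0.8, 1.3, 2.4]
    k2flip [-0.5, 0.8, 1.4, -0.8, 1.4, -2.6]
    gaup [-0.6, 1.0, 1.3, 0.6, 1.5, -0.9]
    ga [-0.6, 1.0, 1.3, 0.6, 1.4, -1.0]
    ga2 [-0.5, 1.0, 1.4, 0.6, 1.4, -1.0]
8 [-3.74028593e-01  7.95768947e-01  1.51504959e+00 -4.44089210e-16
  8.30774113e-01 -5.13654933e-01]
98 [-3.74028593e-01  7.95768947e-01  1.51504959e+00 -4.44089210e-16
  8.30774113e-01 -2.08445126e+00]
188 [-3.74028593e-01  7.95768947e-01  1.51504959e+00 -4.44089210e-16
  8.30774113e-01  2.62793772e+00]
278 [-3.74028593e-01  7.95768947e-01  1.51504959e+00 -4.44089210e-16
  8.30774113e-01  1.05714139e+00]
```

```bash
cat >> h.py <<'E'
def T(yaw,t,g): return pose(D(yaw+180),D(-t),g)
def st(n):
    o=observe();R=Ro.from_quat(o["tcp_rot"]).as_matrix()
    print(n,"t%.1f"%o["time"],"gp",(o["tool_pos"]+.164*R[:,2]).round(4),"w%.4f"%o["grip_width"],"gf%.1f"%o["grip_force"],"F",o["contact_force"].round(1))
E
python3 - <<'E'
from h import *
y=MY+90;P,Q=T(y,45,np.r_[M,.038])
z=Ro.from_quat(Q).as_matrix()[:,2]
movep(P-.09*z,Q);st("pre")
print(move_linear(P,.12,stop_force=12));st("at")
grasp(40);st("grip")
P2,_=T(y,45,np.r_[M,.16]);move_linear(P2,.15);st("up")
P3,Q3=T(KY+90,-45,np.r_[K,.14]);movep(P3,Q3);wait(.2);st("kup")
p,d=read_camera("side");np.savez("s1.npz",p=p,d=d)
q,_=read_camera("top")
a=cv2.resize(p[150:310,190:350,::-1],(400,400),interpolation=2);b=cv2.resize(q[150:310,240:400,::-1],(400,400),interpolation=2)
cv2.imwrite("pics/s1.png",np.hstack([a,b]))
E
```

```text
pre t5.5 gp [ 0.468  -0.1592  0.1019] w0.0866 gf0.0 F [-0.5  0.2 -0.5]
False
at t6.4 gp [ 0.422  -0.2021  0.0384] w0.0868 gf0.0 F [ 0.5 -0.3  0.9]
grip t7.0 gp [ 0.4213 -0.202   0.0381] w0.0599 gf40.0 F [1.1 0.2 1.1]
up t8.0 gp [ 0.4208 -0.2019  0.1593] w0.0593 gf40.0 F [-0.9  0.6 -2.7]
kup t9.7 gp [ 0.5064 -0.3648  0.1399] w0.0595 gf40.0 F [-0.4 -0.7 -2.3]
```

View pics/s1.png

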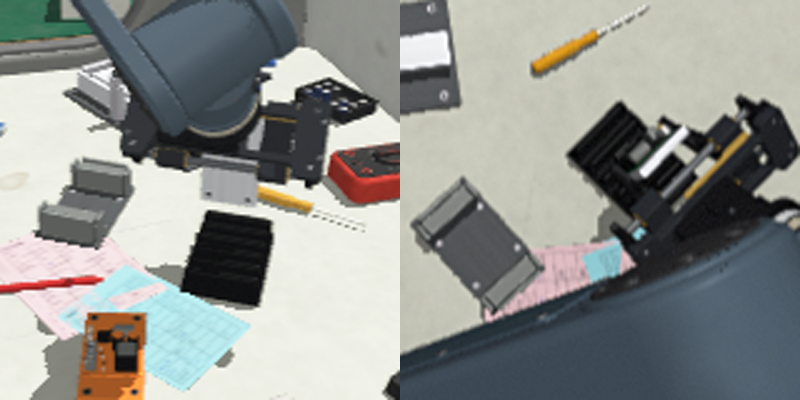

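The module is held upright over the rack at about (230,180) in the left panel, with the grip at 59.5 mm. I'll correct the 1.4 mm steady offset and lower it under force guard.

```bash
cat >> h.py <<'E'
def gpt():
    o=observe();R=Ro.from_quat(o["tcp_rot"]).as_matrix();return o["tool_pos"]+.164*R[:,2]
E
python3 - <<'E'
from h import *
P,Q=T(KY+90,-45,np.r_[K,.115]);move_linear(P,.1,Q);wait(.3);e=gpt()-np.r_[K,.115];print("err",e*1000)
off=-np.r_[e[:2],0]
P,Q=T(KY+90,-45,np.r_[K,.092]+off);print(move_linear(P,.05,stop_force=10));wait(.1);st("entry");print((gpt()-np.r_[K,0])*1000)
if gpt()[2]<.094:
    P,Q=T(KY+90,-45,np.r_[K,.060]+off);print(move_linear(P,.03,stop_force=8));wait(.2);st("down");print((gpt()-np.r_[K,0])*1000)
E
```

```text
err [ 0.06811102 -0.24241316  0.32669638]
False
entry t11.2 gp [ 0.5059 -0.3662  0.0921] w0.0591 gf40.0 F [-0.5  0.4 -2. ]
[1.81183089e-02 1.07653238e-01 9.21073427e+01]
True
down t12.2 gp [ 0.5059 -0.3658  0.0668] w0.0593 gf40.0 F [-0.1 -0.8  5.9]
[4.59818209e-02 5.22845422e-01 6.67506864e+01]
```

```bash
python3 - <<'E'
from h import *
open_gripper();st("open")
o=observe();z=Ro.from_quat(o["tcp_rot"]).as_matrix()[:,2];g0=gpt()
move_linear(o["tool_pos"]-.10*z,.15)
P,Q=T(KY+90,-45,np.r_[K,.30]);move_linear(P,.25)
P,Q=T(KY+90,45,np.r_[K,.28]);movep(P,Q);st("over")
p,d=read_camera("side");np.savez("s2.npz",p=p,d=d)
W=world("side",d);hsv=cv2.cvtColor(p,cv2.COLOR_RGB2HSV)
ex=np.array([np.cos(D(KY)),np.sin(D(KY))]);ey=np.array([-ex[1],ex[0]])
L=np.stack([(W[...,:2]-K)@ex,(W[...,:2]-K)@ey,W[...,2]],-1)
m=(abs(L[...,0])<.03)&(abs(L[...,1])<.035)&(L[...,2]>.04)&(L[...,2]<.135)&(hsv[...,1]<50)&(hsv[...,2]>90)
A=L[m];print(m.sum(),A.min(0),A.max(0))
for _ in range(4):
    C=np.c_[A[:,1:],np.ones(len(A))];k=np.linalg.lstsq(C,A[:,0],rcond=None)[0];r=A[:,0]-C@k;A=A[abs(r)<2.5*r.std()+1e-4]
print("x=%.3f*y+%.3f*z+%.4f"%tuple(k),"std",r.std(),"lean deg",np.degrees(np.arctan(k[1])),"x@z66",k[1]*.066+k[2],"ytop mean",A[:,1].mean())
c=big(m);
m2=m.astype(np.uint8);print("ext y,z pct",np.percentile(L[m][:,1],[1,99]),np.percentile(L[m][:,2],[1,99]))
cv2.imwrite("pics/s2.png",cv2.resize(p[150:310,200:360,::-1],(500,500),interpolation=2))
E
```

```text
open t13.0 gp [ 0.5055 -0.3654  0.0657] w0.0871 gf0.0 F [ 0.5 -0.1 -0.3]
over t16.0 gp [ 0.505  -0.3667  0.2789] w0.0871 gf0.0 F [-0.3 -0.4  0. ]
625 [-0.00908844 -0.03104746  0.04009158] [0.00475055 0.02886924 0.12440383]
x=-0.002*y+0.010*z+-0.0053 std 0.00128195857421121 lean deg 0.5790031385060626 x@z66 -0.004588365463628918 ytop mean -0.0016187005593899912
ext y,z pct [-0.03039915  0.02824097] [0.04093046 0.12364075]
```

View pics/s2.png

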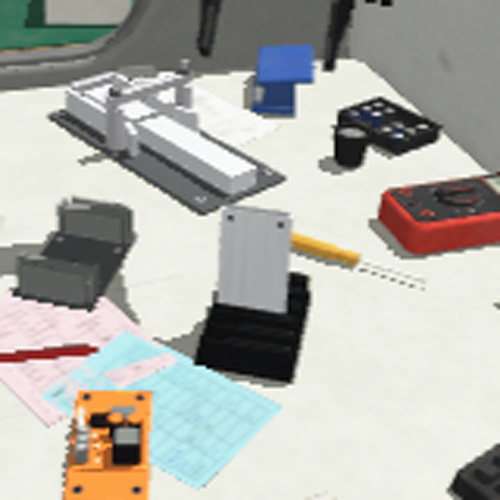

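The module stands upright in the middle slot at about (255,262), bare face toward the camera, leaning 0.6°, and it is clear of everything else. Next I'll regrasp from the component side, flip, and carry it to a point above the track.

```bash
python3 - <<'E'
from h import *
ex=np.array([np.cos(D(KY)),np.sin(D(KY))]);ey=np.array([-ex[1],ex[0]])
g=np.r_[K-.0005*ex-.001*ey,.0665]
P,Q=T(KY+90,45,g);z=Ro.from_quat(Q).as_matrix()[:,2]
movep(P-.11*z,Q);st("pre")
print(move_linear(P,.12,stop_force=8));wait(.2);st("at");print(gpt()-g)
grasp(40);st("grip")
P,Q=T(KY+90,45,np.r_[g[:2],.16]);move_linear(P,.1);st("up")
P,Q=T(KY+90,-45,np.r_[K,.24]);movep(P,Q);st("flip")
P,Q=T(98+90,-45,gp(-.078,.12));movep(P,Q);wait(.3);st("ga");print((gpt()-gp(-.078,.12))*1000)
p,d=read_camera("side");np.savez("s3.npz",p=p,d=d)
q,dq=read_camera("top");np.savez("t3.npz",p=q,d=dq)
a=cv2.resize(p[130:270,190:330,::-1],(400,400),interpolation=2);b=cv2.resize(q[110:250,150:290,::-1],(400,400),interpolation=2)
cv2.imwrite("pics/s3.png",np.hstack([a,b]))
E
```

```text
pre t16.7 gp [ 0.5614 -0.3137  0.1452] w0.0872 gf0.0 F [-0.  -0.1  0.2]
False
at t18.0 gp [ 0.507  -0.3671  0.0671] w0.0867 gf0.0 F [-0.   0.3 -0.1]
[0.00072719 0.00023103 0.00057536]
grip t18.6 gp [ 0.506  -0.3673  0.0665] w0.0593 gf40.0 F [-0.7  0.1  1.2]
up t19.6 gp [ 0.5059 -0.3671  0.1592] w0.0590 gf40.0 F [ 0.2 -0.2 -2.4]
flip t21.0 gp [ 0.5056 -0.3655  0.2392] w0.0595 gf40.0 F [-0.1 -0.3 -2.6]
ga t22.5 gp [ 0.626  -0.1074  0.1206] w0.0593 gf40.0 F [ 0.2 -0.5 -2. ]
[-0.12148318 -1.50777506  0.58057164]
```

View pics/s3.png

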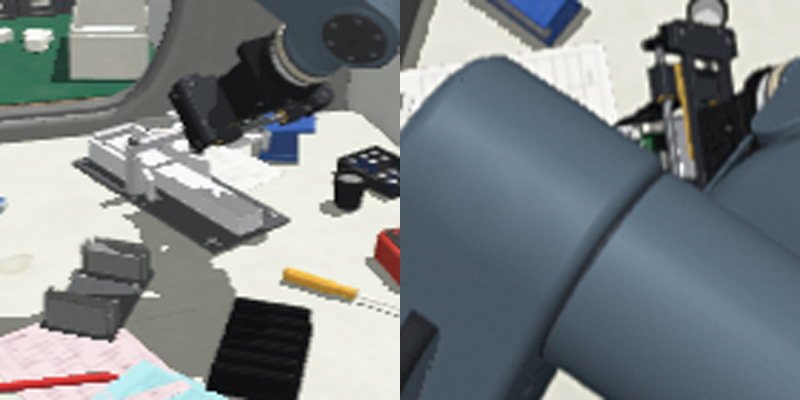

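The module is component side up (green board visible at (680,130)) in the gripper over the open track end. Lowering it now.

```bash
python3 - <<'E'
from h import *
q=lambda x,z:T(98+90,-45,gp(x,z))
P,Q=q(-.078,.045);move_linear(P,.1,Q);wait(.2);e=gpt()-gp(-.078,.045);print(e*1000)
off=-np.r_[e[:2],0]
P,Q=T(188,-45,gp(-.078,.029)+off);print(move_linear(P,.025,stop_force=6));wait(.1);st("down")
zc=gpt()[2];open_gripper();wait(.4);st("open")
grasp(15);wait(.1);st("regrip")
P,Q=T(188,-45,gp(-.043,zc+.0003)+off);print(move_linear(P,.05,Q,stop_force=15));wait(.1);st("slid")
open_gripper();wait(.2);st("open")
o=observe();z=Ro.from_quat(o["tcp_rot"]).as_matrix()[:,2]
move_linear(o["tool_pos"]-.11*z,.15);st("back")
p,d=read_camera("side");np.savez("s4.npz",p=p,d=d)
cv2.imwrite("pics/s4.png",cv2.resize(p[140:240,200:333,::-1],(798,600),interpolation=2))
E
```

```text
[ 0.43227277 -0.22521371  0.80733371]
True
down t24.3 gp [ 0.6258 -0.1057  0.0331] w0.0593 gf40.0 F [ 1.5 -1.   4.7]
open t25.5 gp [ 0.6253 -0.1057  0.0321] w0.0872 gf0.0 F [-0.4  0.3 -0.7]
regrip t26.2 gp [ 0.6254 -0.1057  0.0321] w0.0598 gf15.0 F [0.6 0.5 0.9]
False
slid t27.1 gp [ 0.6211 -0.0715  0.0334] w0.0597 gf15.0 F [ 0.9  0.7 -2.4]
open t28.1 gp [ 0.6208 -0.071   0.0334] w0.0872 gf0.0 F [-0.  -0.7 -0.8]
back t29.0 gp [ 0.631  -0.1473  0.1106] w0.0873 gf0.0 F [ 0.4 -0.3 -0.5]
```

View pics/s4.png

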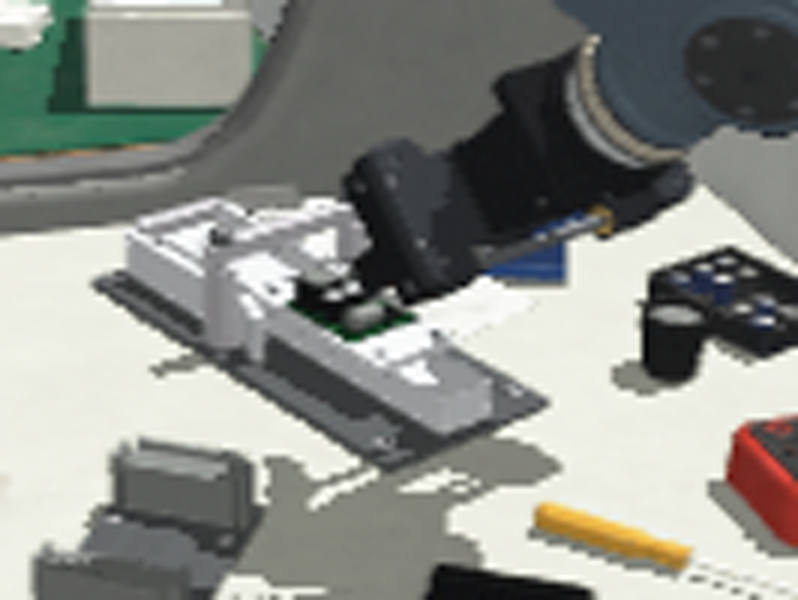

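The module lies flat, components up (green at (375,320)), with its nose under the bar. Next I'll push from behind with closed fingers.

```bash
python3 - <<'E'
from h import *
q=lambda x,z:pose(D(8),0,gp(x,z))
movep(*q(-.135,.14));grasp(10);st("pre")
P,Q=q(-.135,.0515);move_linear(P,.12,Q,stop_force=8);wait(.2);e=gpt()-gp(-.135,.0515);print(e*1000)
off=-np.r_[e[:2],e[2]]
def gx(): return (gpt()[:2]-GO)@GX
P,_=pose(D(8),0,gp(-.03,.0515)+off);print(move_linear(P,.06,stop_force=12),gx());st("p1")
if gx()>-.035:
    P,_=pose(D(8),0,gp(.018,.0515)+off);print(move_linear(P,.03,stop_force=12),gx());st("p2")
E
```

```text
pre t31.2 gp [ 0.6341 -0.1624  0.14  ] w0.0008 gf0.0 F [-0.3  0.1 -0.2]
[ 0.63641008 -0.26113585  1.05219825]
False -0.02968439423476468
p1 t34.2 gp [ 0.6187 -0.0582  0.0503] w0.0009 gf0.2 F [ 1.1 -0.7  0.3]
True -0.0032040349752469536
p2 t35.1 gp [ 0.6158 -0.0319  0.0506] w0.0004 gf1.1 F [ 0.  -2.6  1.9]
```

Stopped by force where home was expected. I'll back off and check from above.

```bash
python3 - <<'E'
from h import *
P,Q=pose(D(8),0,gp(-.03,.0515));move_linear(P,.1)
P,Q=pose(D(8),0,gp(-.04,.15));move_linear(P,.2)
# view like w1: over the gauge, tool further back
P,Q=pose(0,0,np.array([.58,0,.40])-[0,0,.164]);movep(P,Q)
c=calibration("wrist");p,d=read_camera("wrist");np.savez("w2.npz",p=p,d=d,**c);st("v")
cv2.imwrite("pics/w2.png",cv2.resize(p[50:250,200:340,::-1],(420,600),interpolation=2))
E
```

```text
v t36.8 gp [ 5.796e-01 -5.000e-04  2.340e-01] w0.0007 gf0.0 F [ 0.1  0.3 -0.9]
```

View pics/w2.png

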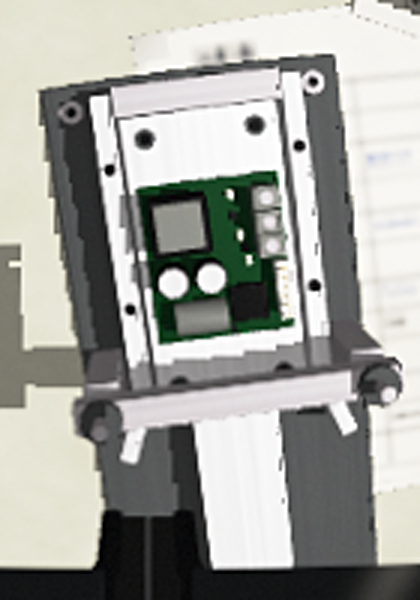

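The module appears home: its leading edge meets the stop face along (115–280, 105–120), it sits between the rails, and the components are up. I'll do a quick numeric check with the holes and PCB, then hand in.

```bash
python3 - <<'E'
from h import *
f=np.load("w2.npz");p=f["p"];hsv=cv2.cvtColor(p,cv2.COLOR_RGB2HSV)
for n,u in(("holeL",(145,139)),("holeR",(255,125)),("edgeL",(118,120)),("edgeR",(279,101))):
    w=wray(np.array([u])/3+[200,50],.038,f)[0]
    r=w[:2]-GO;print(n,"gx %.1f gy %.1f"%(1000*r@GX,1000*r@np.array([-GX[1],GX[0]])))
m=(hsv[...,0]>45)&(hsv[...,0]<85)&(hsv[...,1]>120);m[:,:230]=0;m[:90]=0;m[175:]=0;m[:,310:]=0
m=cv2.morphologyEx(m.astype(np.uint8),3,np.ones((15,15)))
c,s,a=rect(wray(big(m),.040,f));r=c/1000-GO;print("pcb",s,a,"gx %.1f gy %.1f"%(1000*r@GX,1000*r@np.array([-GX[1],GX[0]])))
L=[]
for z,(x,y) in((.03,(0,0)),): pass
d=f["d"];print("tilt via depth rows", d[95,255],d[160,275])
E
```

```text
holeL gx 113.6 gy 21.5
holeR gx 113.7 gy -20.4
edgeL gx 122.2 gy 30.5
edgeR gx 121.8 gy -30.6
pcb [61.1 52.4] 97.62 gx 65.5 gy 0.9
tilt via depth rows 0.32538497 0.34466967
```

```bash
python3 -c "
from plant import *
print(close_job(),observe()['time'])"
```

```text
the job is handed in; nothing more can be done
the job is handed in; nothing more can be done
```

I handed the job in at about 37 s of the 64 s allowed, with no verdict shown: the module lies components up between the guide rails, its leading edge measured against the end stop, and the loupe, screwdriver and eraser were not touched as far as I saw.

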